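Park the slicer's index plunger and slide its carriage out

ROBOT

A 6-joint arm with a two-finger parallel gripper is mounted at the origin on a cart in front of the work surface, level with it; the furniture and walls round the work are solid. World frame = base frame: x ahead of the robot, y to its left, z up, the work surface at z = 0. Lengths are in m, angles in rad, forces in N, time in s.
With the tool pointing down it reaches from about 0.325 to 0.85 m from the base axis. Payload 15.5 kg.
Tool frame: the origin (TCP) lies midway between the tips of the shut fingers; the grasp point (between the pads) lies ctrl.pinch_z behind it (ctrl.pinch_z is the distance from the TCP to the grasp point, in m); z points along the fingers, y is the line along which they close (so a half turn about z gives the same grasp; the last joint's range is limited). The gripper opens to 91 mm and grips with 3 to 60 N. Pads are 32 mm wide; open, the fingers measure 118 mm over their backs; the gripper's body (76 mm by 178 mm) begins 60 mm behind the grasp point.
Start: joints at [-1.415, 0.494, 1.345, -0, 1.302, -0.096], TCP at [0.155, -0.605, 0.214] pointing down, gripper open.
Joint ranges: [-2.91, 2.91], [-0.82, 2.16], [0.22, 2.67], [-1.22, 4.37], [0.12, 2.79], [-3.08, 3.08]. Speed limits (rad/s): [1.89, 1.89, 2.57, 3.01, 3.01, 3.01].

INTERFACE

Orientations are given as [roll, pitch, yaw] about the fixed x, y, z axes, in that order (R = Rz(yaw) Ry(pitch) Rx(roll)).
In Python, from station import ctrl, viewer gives the robot as it stands.
- The arm moves only by the tool send_rows, never from a script. Its argument "motion" is a list of rows, each an object of numbers: "dx", "dy", "dz": the shift along the world's x, y, z in m; "turn": the turn about the world's z in degrees; "fingers": the opening in per cent of the stroke, from 0 (shut) to 100 (fully open). A call has 1 to 5 rows; each row shifts and turns the commanded pose from where the row before left it; what a row does not reach is not made up. A row lasts 1/10 s, in which the tool goes at most 50 mm and 8.59 degrees, less where a joint would pass 70% of its speed; a pose out of reach is approached as far as the arm can. A call with a gripper value outside its range is refused whole. The fingers move at their own pace and stop on an object; "grip_force" is the grip in N (left out, the last holds). Time passes only in rows, so rows that do not move let the fingers close. It gives the time, the measured TCP pose, the force, the opening and the grip force at its end, in the units of the state.
- ctrl.get_obs(): the state, without advancing time (a new reading comes with each control period).
- viewer.get_image(name): name is "scene" or "top"; returns a dict with "img" (384x512x3 uint8, red, green, blue), "camera_matrix" (3x3 intrinsics, pixels), "xyz" and "rotation" of the camera in the world. Camera axes: x right, y up, looking along -z (the intrinsics and any distortion apply to the point x, -y, -z); pixel columns grow to the right and rows downward; lengths in m; the calibration is good to about 2 mm. A picture is of the moment at which its call begins. There is no depth.
- ctrl.close_job(): hands the job in; it is judged then, once.
Trained networks look in a picture, given as the dict that the camera call returned (one of the last four; its "shot" number tells which), for a name from the list of things; names that differ only in an ending like _2 or _b are one class to them, and where a whole thing is asked for, a point or a joint stands for the part that bears it (a point fixed in the world has none). Each returns a list of dicts, best first, with "score" (0 to 1); they miss things now and then, are a little off and sometimes report something else, mostly with a low value. They report only what shows in the picture. A call takes as long as a camera call.
- viewer.outline_of(label, picture): "pixels" (384x512 bool, what is visible of it) and "box" ([left, top, right, bottom] in pixels, round what is visible of it).
The state is a dict: "t": time; "qpos": joint angles; "qvel": joint speeds; "joint_torque": joint torques, N m; "position": TCP position; "orientation": TCP orientation; "force": force on the tool from outside, world axes, zero at the start; "wrist_torque": the same for the moment, N m; "opening": finger opening in m; "gripper_force": force on a finger pad.
Only numpy, scipy, OpenCV 4.12 (cv2) and the standard library are available. Lean on these libraries where they do the work, as an engineer would, in place of code of your own. Each camera call takes 0.05 s, during which the arm holds its last target. There are 200 camera calls.

TASK

Free the bench slicer's carriage for cleaning: pull up the sprung index plunger by its black wing knob and turn it clockwise (seen from above) until it sits in its rest notch and stays retracted by itself when let go, feeling for the notch and not forcing the plunger against its stops. Then slide the carriage by its black post handle all the way out, away from the plunger, and let go, leaving the plunger parked. Do not shift the things standing around.

Things in the scene. Friction and masses are not known exactly. Their poses are not given: they have to be found in the camera images.
- slicer: Bench slicer, fixed: aluminium base 130 (x) x 277 (y) mm, its top 18 mm up, two guide rods along y, steel bridge (126 x 40 mm, top 83 mm up) across them at y = +85 mm that carries the plunger. Origin on the worktop; x across, +y towards the plunger end, z up; the base spans y = -151 to +126 mm. Heights everywhere are above the worktop.
- plunger: Sprung index plunger upright on the bridge. Origin on the worktop on its axis (x = 0, y = +85 mm in the slicer's frame, same axes). Its 10 mm steel pin stands 7 mm deep in a hole of the carriage's tongue when down. On top is a black wing knob. It may load the machine (collar, stops, carriage) with at most 30 N in all, its spring's 8 to 10 N on the collar included (a twist of 0.5 N m against the stop is too much).
- knob_grip (a point): Middle of the wing knob on the plunger's axis, 137 mm up when down; moves and turns with it. Own x along the wing's 46 mm length, y across its 12 mm thickness, z up. Wing: upright flat plate, underside 113 mm, top 151 mm up when down, with a small steel button (2.5 mm) on top. Under each end a steel lug, 6 mm wide, on an 18 mm radius, runs in the collar; the knob gives 0.1 rad per N m.
- collar_top (a point): On the plunger's axis, 110 mm up: the highest part of the steel collar (outer radius 22 mm). Clockwise from above each half has: a deep pocket where the lug starts with side play; a land, passed at 13 mm lift or more; the rest notch, 7.5 mm wide, 3 mm deep, where the lug rests at 10 mm lift; a stop wall 7 mm above the land, which no lift clears. Anticlockwise is only the pocket's wall.
- plunger_turn (a joint): Angle of the plunger's lugs, rad, growing clockwise from above; about 0 at the start (wing across the slicer, along its x). The collar is clamped at an unknown angle: the middle of its rest notch lies at 0.75 to 1.29 rad (not given, to be felt); the lug meets the stop wall 0.04 rad past that middle. The lug sits in the notch only within about 0.04 rad of the middle.
- plunger_lift (a joint): How far the plunger is pulled up, m: 0 down (carriage locked), about 0.010 resting in the rest notch, 0.013 on the land, 0.017 hard stop. The spring pushes down with 5 N at 0, rising 0.3 N per mm; the travel is damped (30 N per m/s).
- handle_grip (a point): On the axis of the carriage's black post handle, 105 mm up. Round post, 22 mm thick from 60 to 100 mm up, with a 25 mm thick rounded head up to 127 mm; it stands in the tray, 130 mm from the plunger's axis while locked. Axes as the slicer's. The tray round it is 100 x 100 mm, rim 69 mm up; the post stands 25 mm off its middle, away from the plunger.
- carriage (a joint): How far the carriage has slid out along the slicer's own -y (away from the plunger), m: 0 locked by the pin (2 mm play), 0.065 at the end stop. Friction about 2.5 N.
- ramekin_a: Bystander, loose: white fluted china ramekin, 82 mm wide, 42 mm high. Origin at the centre of its underside.
- spice_jar_2: Bystander, loose: small spice jar, 45 mm wide, 100 mm high. Origin at the centre of its underside.
- deli_a: Bystander, loose: tapered deli cup, 97 mm wide, 78 mm high. Origin at the centre of its underside.
- tomato_1: Bystander, loose: tomato, 68 mm. Origin at the centre of its underside.
- sauce_a: Bystander, loose: squeeze bottle, 60 mm wide, 226 mm high. Origin at the centre of its underside.
- oil_bottle: Bystander, loose: tall oil bottle, 67 mm wide, 338 mm high. Origin at the centre of its underside.

How it is judged:
On the way, in this order (a step that is already met when the one before it is completed fails the run):
1. the plunger rests in its notch by itself, let go, with the carriage still in its locked place (value of joint plunger_lift between 0.0085 and 0.0115 m and contact force between the fingers and plunger below 0.2 N and value of joint carriage below 0.006 m), for 0.3 s.
2. the carriage is slid out to its end stop (value of joint carriage above 0.06 m), for 0.2 s.
At the end, for the whole second after the job is handed in: The plunger stays up by itself in its rest notch (lift 8.5 to 11.5 mm), the carriage is out to within 5 mm of its end stop and at rest, and the robot has let go of both (value of joint plunger_lift between 0.0085 and 0.0115 m and contact force between the fingers and plunger below 0.2 N and value of joint carriage above 0.06 m and velocity of joint carriage below 0.005 m/s); the robot touches nothing.
It fails at once if the plunger is forced against the machine (its stops, collar or the carriage) with more than 30 N (contact force between plunger and slicer above 30 N).
It fails at once if one of the loose things standing around (ramekin, spice jar, deli cup, tomato, squeeze bottle, oil bottle) is shifted by more than 30 mm (distance of any of ramekin_a, spice_jar_2, deli_a, tomato_1, sauce_a, oil_bottle from where it was at the start of the episode above 0.03 m).
It also fails if it takes over 72 s, if anything falls off the work surface, if the arm or the gripper's body presses on something with over 40 N, if the wrist force passes 120 N, or if a joint passes its speed limit or range.

## Working session

There is one attempt and no reset: what is moved stays moved. The work goes in short steps, Python scripts to look and compute and a tool call to move; the robot and the scene stay as the last step left them, time stands still between calls to the robot, and variables do not carry over. Pictures are saved under pics/ and viewed, at most 10 in all, crops included, and the job is handed in when it is done.

Besides the shell and the picture viewer there is one more tool, called after "Emit:" by a JSON object that holds its "op" and its "data". send_rows: Moves the arm, as the interface text tells. Its arguments: {"type":"object","properties":{"motion":{"type":"array","items":{"type":"object","properties":{"dx":{"type":"number"},"dy":{"type":"number"},"dz":{"type":"number"},"turn":{"type":"number"},"fingers":{"type":"number"}}}},"grip_force":{"type":"number"}},"required":["motion"]}

```bash
ls; mkdir -p pics; cat > h.py <<'E'
import numpy as np,cv2
from station import ctrl,viewer
def ray(p,u,v):
    K=np.array(p["camera_matrix"]);d=np.linalg.inv(K)@[u,v,1.]
    d=np.array(p["rotation"])@[d[0],-d[1],-d[2]];return np.array(p["xyz"]),d
def at(p,u,v,z):
    o,d=ray(p,u,v);return o+d*(z-o[2])/d[2]
def proj(p,X):
    c=np.array(p["rotation"]).T@(np.array(X)-np.array(p["xyz"]));q=np.array(p["camera_matrix"])@[c[0],-c[1],-c[2]];return q[:2]/q[2]
E
python3 - <<'E'
from h import *
o=ctrl.get_obs();print({k:np.round(v,3) for k,v in o.items()},ctrl.pinch_z)
ims=[]
for n in("scene","top"):
    p=viewer.get_image(n);ims.append(p["img"]);print(n,[k for k in p],np.round(p["xyz"],3),np.round(p["camera_matrix"],1).tolist(),np.round(p["rotation"],3).tolist())
    cv2.imwrite(f"pics/{n}0.png",p["img"][:,:,::-1])
    for l in["slicer","plunger","knob_grip","handle_grip","carriage","ramekin_a","spice_jar_2","deli_a","tomato_1","sauce_a","oil_bottle"]:
        for r in viewer.outline_of(l,p)[:2]:
            ys,xs=np.nonzero(r["pixels"]);
            if len(xs):print(n,l,round(r["score"],2),np.round(r["box"]),len(xs),np.round([xs.mean(),ys.mean()],1))
E
```

```text
pics
{'t': np.float64(0.0), 'qpos': array([-1.415,  0.494,  1.346,  0.   ,  1.303, -0.095]), 'qvel': array([ 0.001,  0.002,  0.   ,  0.001, -0.002, -0.   ]), 'joint_torque': array([-0.0000e+00, -8.7883e+01, -3.8185e+01,  7.1000e-02,  5.3000e-02,
       -0.0000e+00]), 'position': array([ 0.155, -0.605,  0.213]), 'orientation': array([-3.14 , -0.   ,  0.251]), 'force': array([ 0.386, -0.811, -1.376]), 'wrist_torque': array([-0.035,  0.017, -0.03 ]), 'gripper_force': np.float64(0.0), 'opening': np.float64(0.091)} 0.0188
scene ['img', 'camera_matrix', 'xyz', 'rotation', 'shot'] [-0.032  1.041  0.727] [[397.3, 0.0, 260.4], [0.0, 397.3, 190.7], [0.0, 0.0, 1.0]] [0.969, -0.016, -2.553]
scene slicer 0.65 [206. 162. 286. 233.] 2677 [245.9 196. ]
scene slicer 0.24 [220. 171. 233. 203.] 228 [225.1 181.6]
scene plunger 0.47 [218. 169. 232. 203.] 285 [225.2 182.1]
scene knob_grip 0.59 [220. 174. 229. 188.] 141 [224.4 178.7]
scene handle_grip 0.77 [214. 160. 273. 214.] 1079 [250.2 187.6]
scene carriage 0.63 [219. 162. 274. 209.] 1151 [249.9 187.4]
scene ramekin_a 0.93 [247. 212. 276. 239.] 710 [26
[... 473 characters left out ...]
, [0.0, 451.5, 185.5], [0.0, 0.0, 1.0]] [0.45, 0.0, -1.916]
top slicer 0.79 [230. 153. 310. 199.] 2738 [269.2 178.8]
top knob_grip 0.63 [236. 166. 247. 170.] 28 [241.6 167.8]
top handle_grip 0.61 [250. 160. 290. 190.] 946 [270.5 174.8]
top carriage 0.82 [252. 157. 291. 192.] 957 [270.6 174.7]
top ramekin_a 0.69 [246. 196. 270. 224.] 483 [255.9 212.1]
top spice_jar_2 0.56 [286. 188. 304. 215.] 283 [291.7 200.9]
top deli_a 0.8 [201. 174. 228. 206.] 648 [213.5 188.1]
top sauce_a 0.91 [184. 220. 205. 251.] 513 [194.9 233.8]
top sauce_a 0.68 [250. 159. 289. 187.] 858 [270.5 174.8]
top oil_bottle 0.9 [140. 216. 173. 259.] 820 [156.5 239.3]
top oil_bottle 0.4 [250. 162. 289. 193.] 896 [270.7 175.1]
```

```bash
sed -i 's/np.array(p\["rotation"\])/Rm(p)/g' h.py; cat >> h.py <<'E'
from scipy.spatial.transform import Rotation
def Rm(p): return Rotation.from_euler("xyz",p["rotation"]).as_matrix()
E
python3 - <<'E'
from h import *
a=viewer.get_image("scene");b=viewer.get_image("top")
A=cv2.resize(a["img"][150:330,150:310],None,fx=3.3,fy=3.3,interpolation=cv2.INTER_CUBIC)[:594,:]
B=cv2.resize(b["img"][140:270,130:320],None,fx=4,fy=4,interpolation=cv2.INTER_CUBIC)
cv2.imwrite("pics/a.png",A[:,:,::-1]);cv2.imwrite("pics/b.png",B[:,:,::-1])
print(at(a,224.4,178.7,.137),at(b,241.6,167.8,.148),at(b,270.5,174.8,.07))
for n,u,v,z in[("ram",256,211,.03),("jar",292,201,.07),("deli",213.5,188,.06),("sauce",195,234,.15),("oil",156.5,239,.25)]:print(n,at(b,u,v,z))
E
```

```text
[0.54944124 0.32866955 0.137     ] [0.54553455 0.32194477 0.148     ] [0.52624811 0.22674668 0.07      ]
ram [0.43100097 0.31406709 0.03      ]
jar [0.4083872  0.19247491 0.07      ]
deli [0.5494623  0.42719692 0.06      ]
sauce [0.37431865 0.52975818 0.15      ]
oil [0.35745976 0.63262718 0.25      ]
```

View pics/a.png

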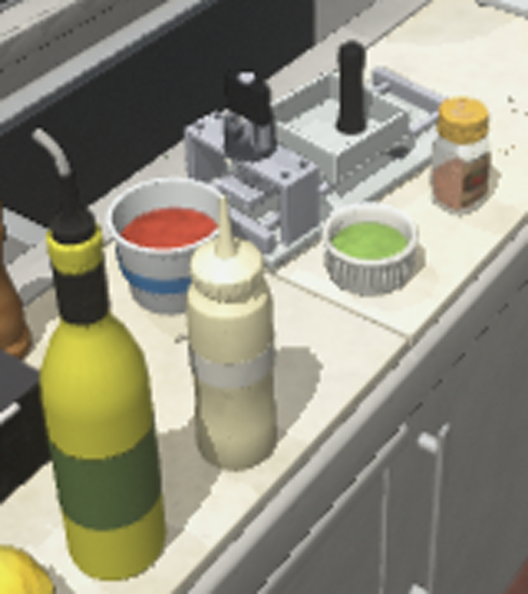

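View pics/b.png

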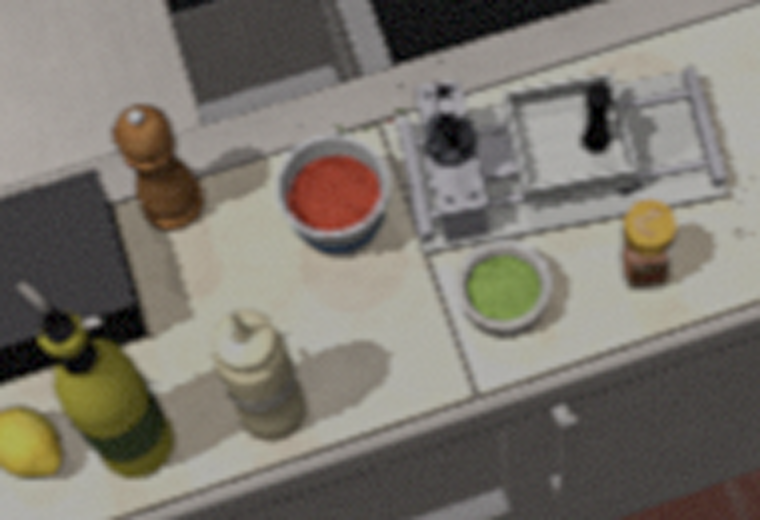

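```bash
python3 - <<'E'
from h import *
a=viewer.get_image("scene");b=viewer.get_image("top")
A=cv2.resize(a["img"][155:237,200:300],None,fx=8,fy=7,interpolation=cv2.INTER_CUBIC)
B=cv2.resize(b["img"][150:205,225:315],None,fx=8.8,fy=8.8,interpolation=cv2.INTER_CUBIC)
cv2.imwrite("pics/a2.png",A[:,:,::-1]);cv2.imwrite("pics/b2.png",B[:,:,::-1])
E
```

```text
(no output)
```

View pics/a2.png

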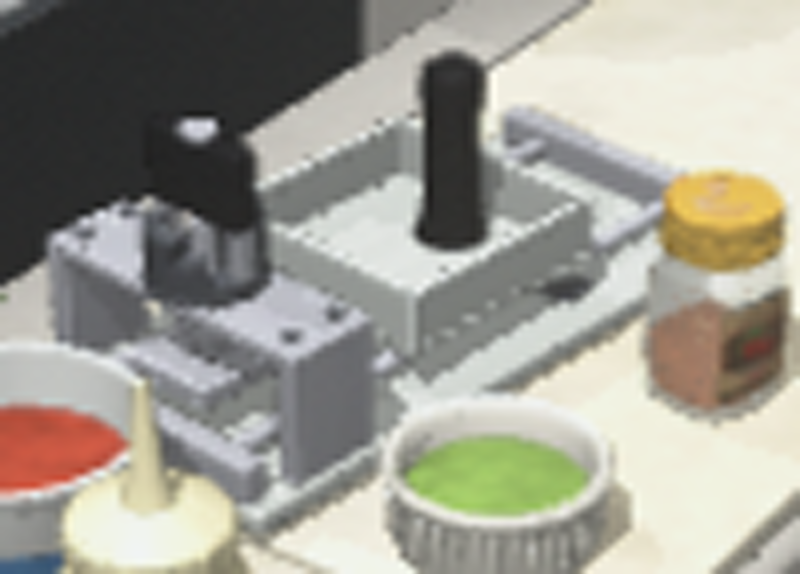

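View pics/b2.png

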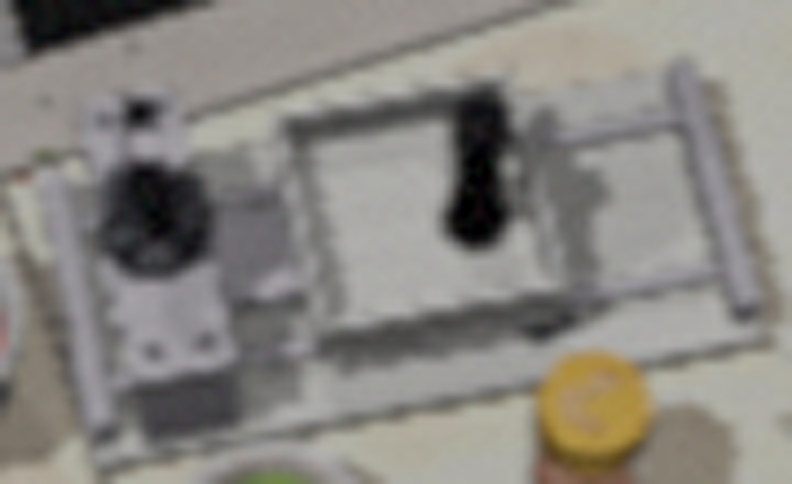

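```bash
cat > fit.py <<'E'
from h import *
from scipy.optimize import least_squares
a=viewer.get_image("scene");b=viewer.get_image("top")
S=[(198,128,0,85,153),(455,68,0,-45,122),(50,243,63,105,83),(290,355,-63,105,83),(370,318,-63,65,83),(412,295,-50,30,69),(592,205,-50,-70,69),(258,528,-65,126,14)]
T=[(115,388,-63,105,83),(232,362,-63,65,83),(320,330,-50,30,69),(575,290,-50,-70,69),(285,125,50,30,69),(510,85,50,-70,69),(100,472,-65,126,14),(770,340,-65,-151,14)]
C=[(a,u/8+200,v/7+155,X) for u,v,*X in S]+[(b,u/8.8+225,v/8.8+150,X) for u,v,*X in T]
def w(q,X):
    c,s=np.cos(q[2]),np.sin(q[2]);x,y,z=np.array(X)/1000
    return np.array([q[0]+c*x-s*y,q[1]+s*x+c*y,z])
f=lambda q:np.ravel([proj(p,w(q,X))-[u,v] for p,u,v,X in C])
r=least_squares(f,[.53,.23,0],loss="soft_l1");q=r.x
print(q,np.degrees(q[2]));print(np.round(f(q).reshape(-1,2),1).tolist())
print("plunger",w(q,(0,85,137)),"handle",w(q,(0,-45,105)))
print("btn from scene",at(a,224.75,173.3,.153))
E
python3 fit.py
```

```text
[ 0.53655784  0.23989073 -0.14855011] -8.511294576703715
[[0.6, -0.3], [0.6, 0.4], [-0.3, -1.4], [0.7, 0.7], [1.0, -0.3], [0.9, -0.1], [1.1, -1.2], [0.3, -0.5], [0.9, -0.7], [-0.7, 0.2], [-1.2, 0.3], [-1.6, -0.2], [-2.6, -1.5], [-0.4, -1.8], [-2.1, -0.4], [-1.3, 0.6]]
plunger [0.54913821 0.3239546  0.137     ] handle [0.52989764 0.19538632 0.105     ]
btn from scene [0.54960143 0.32602327 0.153     ]
```

View pics/top0.png

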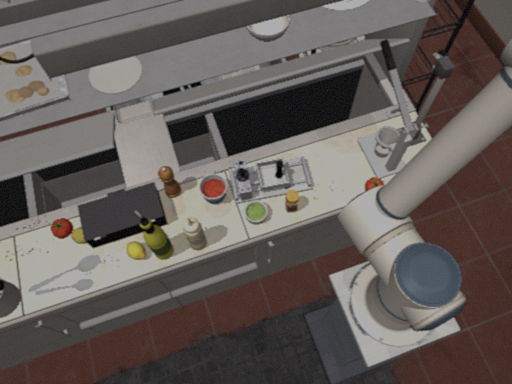

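Emit:
{"op": "send_rows", "data": {"motion": [{"dz": 0.03, "dx": 0.02, "dy": 0.03, "turn": 8.5, "fingers": 100}], "grip_force": 20}}

```text
t: 1.6
position: [0.1734, -0.5758, 0.2407]
orientation: [-3.137, -0.0, 0.397]
force: [0.8, 0.5, 1.1]
opening: 0.0912
gripper_force: 0.0
```

```bash
python3 - <<'E'
from h import *
b=viewer.get_image("top");a=viewer.get_image("scene")
for u,v in[(400,168),(410,160),(375,178),(362,152),(385,172),(430,145),(430,160)]:print(u,v,at(b,u,v,0).round(3),at(b,u,v,.05).round(3))
A=a["img"];cv2.imwrite("pics/a3.png",cv2.resize(A,(800,600))[:,:,::-1])
E
```

```text
400 168 [ 0.425 -0.243  0.   ] [ 0.406 -0.218  0.05 ]
410 160 [ 0.443 -0.293  0.   ] [ 0.423 -0.267  0.05 ]
375 178 [ 0.419 -0.139  0.   ] [ 0.4   -0.117  0.05 ]
362 152 [ 0.534 -0.141  0.   ] [ 0.511 -0.119  0.05 ]
385 172 [ 0.429 -0.184  0.   ] [ 0.41  -0.161  0.05 ]
430 145 [ 0.475 -0.394  0.   ] [ 0.454 -0.364  0.05 ]
430 160 [ 0.418 -0.363  0.   ] [ 0.399 -0.334  0.05 ]
```

View pics/a3.png

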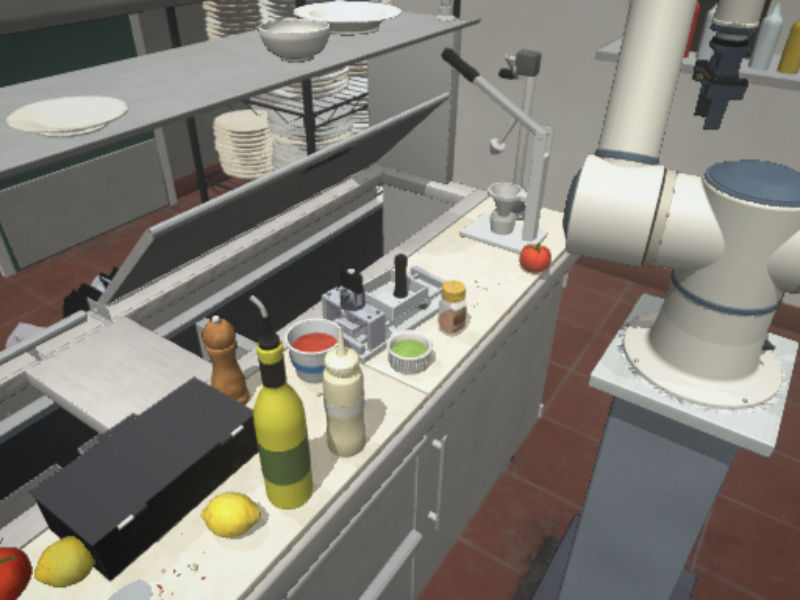

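Emit:
{"op": "send_rows", "data": {"motion": [{"dx": -0.0136, "dy": 0.046, "turn": 8}, {"dx": -0.0136, "dy": 0.046, "turn": 8}, {"dx": -0.0136, "dy": 0.046, "turn": 8}, {"dx": -0.0136, "dy": 0.046, "turn": 8}, {"dx": -0.0136, "dy": 0.046, "turn": 8}]}}

```text
invalid input at $.motion[0]: expected keys dx, dy, dz, turn, fingers
```

Emit:
{"op": "send_rows", "data": {"motion": [{"dx": 0.033, "dy": 0.015, "turn": 8}, {"dx": 0.032, "dy": 0.016, "turn": 8}, {"dx": 0.031, "dy": 0.018, "turn": 8}, {"dx": 0.03, "dy": 0.019, "turn": 8}, {"dx": 0.025, "dy": 0.027, "turn": 8}]}}

```text
invalid input at $.motion[0]: expected keys dx, dy, dz, turn, fingers
```

Emit:
{"op": "send_rows", "data": {"motion": [{"dx": 0.023, "dy": 0.028, "turn": 8}, {"dx": 0.022, "dy": 0.029, "turn": 8}, {"dx": 0.019, "dy": 0.029, "turn": 8}, {"dx": 0.012, "dy": 0.034, "turn": 8}, {"dx": 0.01, "dy": 0.034, "turn": 8}]}}

```text
invalid input at $.motion[0]: expected keys dx, dy, dz, turn, fingers
```

All keys are required.

Emit:
{"op": "send_rows", "data": {"motion": [{"dx": -0.0136, "dy": 0.046, "dz": 0, "turn": 8, "fingers": 100}, {"dx": -0.0136, "dy": 0.046, "dz": 0, "turn": 8, "fingers": 100}, {"dx": -0.0136, "dy": 0.046, "dz": 0, "turn": 8, "fingers": 100}, {"dx": -0.0136, "dy": 0.046, "dz": 0, "turn": 8, "fingers": 100}, {"dx": -0.0136, "dy": 0.046, "dz": 0, "turn": 8, "fingers": 100}]}}

```text
t: 2.2
position: [0.1066, -0.3437, 0.2437]
orientation: [-3.142, 0.0, 1.102]
force: [-0.8, -0.4, 0.8]
opening: 0.0915
gripper_force: 0.0
```

Emit:
{"op": "send_rows", "data": {"motion": [{"dx": 0.033, "dy": 0.015, "dz": 0, "turn": 8, "fingers": 100}, {"dx": 0.032, "dy": 0.016, "dz": 0, "turn": 8, "fingers": 100}, {"dx": 0.031, "dy": 0.018, "dz": 0, "turn": 8, "fingers": 100}, {"dx": 0.03, "dy": 0.019, "dz": 0, "turn": 8, "fingers": 100}, {"dx": 0.025, "dy": 0.027, "dz": 0, "turn": 8, "fingers": 100}]}}

```text
t: 2.7
position: [0.2596, -0.2504, 0.2441]
orientation: [3.141, 0.001, 1.8]
force: [0.1, 0.0, 0.6]
opening: 0.0911
gripper_force: 0.0
```

Emit:
{"op": "send_rows", "data": {"motion": [{"dx": 0.023, "dy": 0.028, "dz": 0, "turn": 8, "fingers": 100}, {"dx": 0.022, "dy": 0.029, "dz": 0, "turn": 8, "fingers": 100}, {"dx": 0.017, "dy": 0.031, "dz": 0, "turn": 8, "fingers": 100}, {"dx": 0.013, "dy": 0.034, "dz": 0, "turn": 8, "fingers": 100}, {"dx": 0.012, "dy": 0.034, "dz": 0, "turn": 8, "fingers": 100}]}}

```text
t: 3.2
position: [0.3457, -0.0932, 0.244]
orientation: [3.142, 0.001, 2.498]
force: [-0.5, -0.6, -0.4]
opening: 0.0916
gripper_force: 0.0
```

Emit:
{"op": "send_rows", "data": {"motion": [{"dx": 0.013, "dy": 0.036, "dz": 0, "turn": 7, "fingers": 100}, {"dx": 0.02, "dy": 0.036, "dz": 0, "turn": 7, "fingers": 100}, {"dx": 0.022, "dy": 0.038, "dz": 0, "turn": 7, "fingers": 100}, {"dx": 0.023, "dy": 0.04, "dz": 0, "turn": 7, "fingers": 100}, {"dx": 0.023, "dy": 0.04, "dz": 0, "turn": 0, "fingers": 100}]}}

```text
t: 3.7
position: [0.4469, 0.0974, 0.244]
orientation: [-3.142, 0.001, 2.987]
force: [0.4, -1.3, 1.4]
opening: 0.0914
gripper_force: 0.0
```

Emit:
{"op": "send_rows", "data": {"motion": [{"dx": 0.018, "dy": 0.04, "dz": 0, "turn": 0.4, "fingers": 100}, {"dx": 0.018, "dy": 0.04, "dz": 0, "turn": 0, "fingers": 100}, {"dx": 0.018, "dy": 0.04, "dz": 0, "turn": 0, "fingers": 100}, {"dx": 0.018, "dy": 0.04, "dz": 0, "turn": 0, "fingers": 100}, {"dx": 0.018, "dy": 0.04, "dz": -0.02, "turn": 0, "fingers": 100}]}}

```text
t: 4.2
position: [0.538, 0.2979, 0.2257]
orientation: [3.139, 0.004, 2.989]
force: [-0.2, -0.7, 0.2]
opening: 0.0913
gripper_force: 0.0
```

Emit:
{"op": "send_rows", "data": {"motion": [{"dx": 0.0121, "dy": 0.0276, "dz": -0.02, "turn": 0, "fingers": 100}, {"dx": 0, "dy": 0, "dz": 0, "turn": 0, "fingers": 100}]}}

```text
t: 4.4
position: [0.5481, 0.3257, 0.2005]
orientation: [-3.14, -0.003, 2.991]
force: [-0.2, -1.8, -0.3]
opening: 0.0915
gripper_force: 0.0
```

```bash
python3 - <<'E'
from h import *
o=ctrl.get_obs();print({k:np.round(v,4) for k,v in o.items()})
a=viewer.get_image("scene");b=viewer.get_image("top")
A=cv2.resize(a["img"][125:225,185:285],None,fx=4,fy=4,interpolation=cv2.INTER_CUBIC)
B=cv2.resize(b["img"][120:220,210:310],None,fx=4,fy=4,interpolation=cv2.INTER_CUBIC)
cv2.imwrite("pics/c.png",np.hstack([A,B])[:,:,::-1])
print(proj(a,o["position"]),proj(b,o["position"]))
E
```

```text
{'t': np.float64(4.4), 'qpos': array([ 4.4230e-01,  5.2520e-01,  1.3265e+00,  5.0000e-04,  1.2931e+00,
       -9.7780e-01]), 'qvel': array([-0.0433, -0.0659,  0.0407, -0.0137,  0.0352, -0.037 ]), 'joint_torque': array([  2.6435, -90.0577, -40.4306,   0.2857,  -0.6582,   0.8539]), 'position': array([0.5481, 0.3257, 0.2005]), 'orientation': array([-3.1402e+00, -2.9000e-03,  2.9908e+00]), 'force': array([-0.1918, -1.7772, -0.2909]), 'wrist_torque': array([ 0.059 , -0.1015,  0.0046]), 'gripper_force': np.float64(0.0), 'opening': np.float64(0.0915)}
[224.65747414 158.22348998] [239.41992002 159.76927726]
```

View pics/c.png

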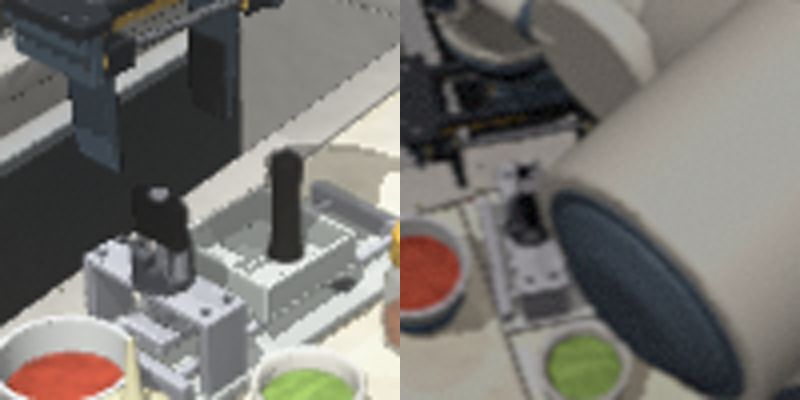

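Emit:
{"op": "send_rows", "data": {"motion": [{"dx": 0, "dy": 0, "dz": -0.03, "turn": 0.1, "fingers": 100}, {"dx": 0, "dy": 0, "dz": -0.03, "turn": 0, "fingers": 60}, {"dx": 0, "dy": 0, "dz": -0.0225, "turn": 0, "fingers": 45}, {"dx": 0, "dy": 0, "dz": 0, "turn": 0, "fingers": 35}, {"dx": 0, "dy": 0, "dz": 0, "turn": 0, "fingers": 30}], "grip_force": 5}}

```text
t: 5.0
position: [0.5486, 0.3226, 0.1227]
orientation: [3.141, 0.001, 2.99]
force: [0.3, -0.1, 0.8]
opening: 0.0622
gripper_force: 0.0
```

Emit:
{"op": "send_rows", "data": {"motion": [{"dx": 0, "dy": 0, "dz": 0, "turn": 0, "fingers": 25}, {"dx": 0, "dy": 0, "dz": 0, "turn": 0, "fingers": 22}]}}

```text
t: 5.2
position: [0.549, 0.3233, 0.123]
orientation: [3.14, 0.002, 2.991]
force: [-0.9, 0.4, -0.1]
opening: 0.0461
gripper_force: 0.0
```

Emit:
{"op": "send_rows", "data": {"motion": [{"dx": 0, "dy": 0.0015, "dz": -0.005, "turn": 0, "fingers": 20}, {"dx": 0, "dy": 0, "dz": 0, "turn": 0, "fingers": 18}, {"dx": 0, "dy": 0, "dz": 0, "turn": 0, "fingers": 16}]}}

```text
t: 5.5
position: [0.5481, 0.3247, 0.1164]
orientation: [-3.141, -0.0, 2.991]
force: [0.3, -0.4, 0.6]
opening: 0.0222
gripper_force: 0.0
```

Emit:
{"op": "send_rows", "data": {"motion": [{"dx": 0, "dy": 0, "dz": 0, "turn": 0, "fingers": 10}, {"dx": 0, "dy": 0, "dz": 0, "turn": 0, "fingers": 10}, {"dx": 0, "dy": 0, "dz": 0, "turn": 0, "fingers": 10}]}}

```text
t: 5.8
position: [0.5479, 0.3237, 0.1164]
orientation: [-3.14, -0.001, 2.991]
force: [-1.0, -7.0, 3.2]
opening: 0.0124
gripper_force: 5.0
```

Emit:
{"op": "send_rows", "data": {"motion": [{"dx": 0, "dy": -0.001, "dz": 0.001, "turn": 0, "fingers": 5}, {"dx": 0, "dy": 0, "dz": 0, "turn": 0, "fingers": 5}]}}

```text
t: 6.0
position: [0.5477, 0.3231, 0.1169]
orientation: [-3.141, -0.001, 2.991]
force: [-0.6, -3.4, -6.7]
opening: 0.0121
gripper_force: 5.0
```

```bash
python3 - <<'E'
from h import *
o=ctrl.get_obs();print({k:np.round(v,4) for k,v in o.items()})
E
```

```text
{'t': np.float64(6.0), 'qpos': array([ 4.3930e-01,  6.0940e-01,  1.4215e+00, -3.0000e-04,  1.1122e+00,
       -9.8070e-01]), 'qvel': array([ 0.0022,  0.0008, -0.0014, -0.0015, -0.0017,  0.0023]), 'joint_torque': array([ 1.26160e+00, -9.74815e+01, -3.60848e+01,  7.83000e-01,
       -6.31500e-01, -4.74000e-02]), 'position': array([0.5477, 0.3231, 0.1169]), 'orientation': array([-3.1405e+00, -1.2000e-03,  2.9909e+00]), 'force': array([-0.5983, -3.3807, -6.6759]), 'wrist_torque': array([-0.6328,  0.0593, -0.018 ]), 'gripper_force': np.float64(4.9962), 'opening': np.float64(0.0121)}
```

Emit:
{"op": "send_rows", "data": {"motion": [{"dx": 0, "dy": -0.001, "dz": -0.0005, "turn": 0, "fingers": 5}, {"dx": 0, "dy": 0, "dz": 0, "turn": 0, "fingers": 0}], "grip_force": 25}}

```text
t: 6.2
position: [0.5478, 0.3227, 0.1166]
orientation: [-3.142, -0.001, 2.991]
force: [-2.0, 0.7, -6.9]
opening: 0.0121
gripper_force: 25.0
```

Emit:
{"op": "send_rows", "data": {"motion": [{"dx": 0, "dy": 0, "dz": 0.002, "turn": 0, "fingers": 0}, {"dx": 0, "dy": 0, "dz": 0.002, "turn": 0, "fingers": 0}, {"dx": 0, "dy": 0, "dz": 0.002, "turn": 0, "fingers": 0}, {"dx": 0, "dy": 0, "dz": 0, "turn": 0, "fingers": 0}]}}

```text
t: 6.6
position: [0.5479, 0.3226, 0.123]
orientation: [-3.141, -0.001, 2.991]
force: [-4.5, 0.8, -7.8]
opening: 0.0117
gripper_force: 25.0
```

Emit:
{"op": "send_rows", "data": {"motion": [{"dx": -0.001, "dy": 0, "dz": 0.002, "turn": 0, "fingers": 0}, {"dx": 0, "dy": 0, "dz": 0.002, "turn": 0, "fingers": 0}, {"dx": 0, "dy": 0, "dz": 0.002, "turn": 0, "fingers": 0}, {"dx": 0, "dy": 0, "dz": 0.0015, "turn": 0, "fingers": 0}, {"dx": 0, "dy": 0, "dz": 0, "turn": 0, "fingers": 0}]}}

```text
t: 7.1
position: [0.5474, 0.3227, 0.1307]
orientation: [3.141, 0.0, 2.991]
force: [0.7, 0.6, -11.0]
opening: 0.0116
gripper_force: 25.0
```

```bash
cat > s.py <<'E'
from h import *
o=ctrl.get_obs();print({k:np.round(o[k],4).tolist() for k in("t","position","orientation","force","wrist_torque","opening")},round(o["qpos"][5],3))
E
python3 s.py
```

```text
{'t': 7.1, 'position': [0.5474, 0.3227, 0.1307], 'orientation': [3.1414, 0.0005, 2.991], 'force': [0.6676, 0.64, -10.9914], 'wrist_torque': [0.2082, -0.191, -0.0484], 'opening': 0.0116} -0.981
```

Emit:
{"op": "send_rows", "data": {"motion": [{"dx": 0, "dy": 0, "dz": 0.0008, "turn": -2, "fingers": 0}, {"dx": 0, "dy": 0, "dz": 0, "turn": -3, "fingers": 0}, {"dx": 0, "dy": 0, "dz": 0, "turn": -3, "fingers": 0}, {"dx": 0, "dy": 0, "dz": 0, "turn": 0, "fingers": 0}]}}

```text
t: 7.5
position: [0.5475, 0.323, 0.1313]
orientation: [3.141, 0.0, 2.85]
force: [0.2, 2.9, -10.7]
opening: 0.0118
gripper_force: 25.0
```

```bash
python3 s.py
```

```text
{'t': 7.5, 'position': [0.5475, 0.323, 0.1313], 'orientation': [3.1408, 0.0005, 2.8503], 'force': [0.2169, 2.9418, -10.704], 'wrist_torque': [0.7864, -0.4001, -0.0167], 'opening': 0.0118} -0.841
```

Emit:
{"op": "send_rows", "data": {"motion": [{"dx": 0, "dy": 0.0007, "dz": 0, "turn": -4, "fingers": 0}, {"dx": 0, "dy": 0, "dz": 0, "turn": -4, "fingers": 0}, {"dx": 0, "dy": 0, "dz": 0, "turn": -4, "fingers": 0}, {"dx": 0, "dy": 0, "dz": 0, "turn": -4, "fingers": 0}, {"dx": 0, "dy": 0, "dz": 0, "turn": 0, "fingers": 0}]}}

```text
t: 8.0
position: [0.5478, 0.3238, 0.1314]
orientation: [3.14, 0.001, 2.572]
force: [2.8, 4.0, -11.0]
opening: 0.0119
gripper_force: 25.0
```

```bash
python3 s.py
```

```text
{'t': 8.0, 'position': [0.5478, 0.3238, 0.1314], 'orientation': [3.1401, 0.0006, 2.5722], 'force': [2.8074, 4.0307, -10.9885], 'wrist_torque': [1.1572, -0.8266, 0.0474], 'opening': 0.0119} -0.562
```

Emit:
{"op": "send_rows", "data": {"motion": [{"dx": 0.0008, "dy": 0.0011, "dz": 0, "turn": -4, "fingers": 0}, {"dx": 0.0002, "dy": 0.0003, "dz": 0, "turn": -4, "fingers": 0}, {"dx": 0.0002, "dy": 0.0002, "dz": 0, "turn": -4, "fingers": 0}, {"dx": 0.0002, "dy": 0, "dz": 0, "turn": -4, "fingers": 0}, {"dx": 0, "dy": 0, "dz": 0, "turn": 0, "fingers": 0}]}}

```text
t: 8.5
position: [0.5487, 0.3249, 0.1312]
orientation: [3.142, 0.0, 2.294]
force: [2.1, 0.5, -10.1]
opening: 0.0116
gripper_force: 25.0
```

```bash
python3 s.py
```

```text
{'t': 8.5, 'position': [0.5487, 0.3249, 0.1312], 'orientation': [3.1416, 0.0001, 2.2944], 'force': [2.1474, 0.5391, -10.0988], 'wrist_torque': [0.5077, -0.5814, 0.0113], 'opening': 0.0116} -0.283
```

Emit:
{"op": "send_rows", "data": {"motion": [{"dx": 0.0006, "dy": 0, "dz": 0, "turn": -1, "fingers": 0}, {"dx": 0, "dy": 0, "dz": 0, "turn": -1, "fingers": 0}, {"dx": 0, "dy": 0, "dz": 0, "turn": -1, "fingers": 0}, {"dx": 0, "dy": 0, "dz": 0, "turn": 0, "fingers": 0}]}}

```text
t: 8.9
position: [0.549, 0.325, 0.1312]
orientation: [-3.141, -0.0, 2.24]
force: [0.3, 2.1, -10.6]
opening: 0.0121
gripper_force: 25.0
```

```bash
python3 s.py
```

```text
{'t': 8.9, 'position': [0.549, 0.325, 0.1312], 'orientation': [-3.1413, -0.0002, 2.2404], 'force': [0.2992, 2.141, -10.5759], 'wrist_torque': [0.6863, 0.0145, 0.0408], 'opening': 0.0121} -0.229
```

Emit:
{"op": "send_rows", "data": {"motion": [{"dx": 0.0002, "dy": 0.0004, "dz": 0, "turn": -1, "fingers": 0}, {"dx": 0, "dy": 0, "dz": 0, "turn": -1, "fingers": 0}, {"dx": 0, "dy": 0, "dz": 0, "turn": 0, "fingers": 0}]}}

```text
t: 9.2
position: [0.5492, 0.3252, 0.1311]
orientation: [-3.141, 0.0, 2.205]
force: [-1.4, -0.1, -10.5]
opening: 0.0118
gripper_force: 25.0
```

```bash
python3 s.py
```

```text
{'t': 9.2, 'position': [0.5492, 0.3252, 0.1311], 'orientation': [-3.141, 0.0, 2.2047], 'force': [-1.4308, -0.1251, -10.5131], 'wrist_torque': [0.2344, 0.2089, -0.0036], 'opening': 0.0118} -0.193
```

Emit:
{"op": "send_rows", "data": {"motion": [{"dx": 0, "dy": 0, "dz": 0, "turn": -1, "fingers": 0}, {"dx": 0, "dy": 0, "dz": 0, "turn": -1, "fingers": 0}, {"dx": 0, "dy": 0, "dz": 0, "turn": 0, "fingers": 0}]}}

```text
t: 9.5
position: [0.5493, 0.3253, 0.1312]
orientation: [-3.141, 0.0, 2.17]
force: [-2.2, -0.2, -10.3]
opening: 0.012
gripper_force: 25.0
```

```bash
python3 s.py
```

```text
{'t': 9.5, 'position': [0.5493, 0.3253, 0.1312], 'orientation': [-3.1413, 0.0, 2.1697], 'force': [-2.1922, -0.1522, -10.2964], 'wrist_torque': [0.114, 0.305, -0.0305], 'opening': 0.012} -0.158
```

Emit:
{"op": "send_rows", "data": {"motion": [{"dx": -0.0003, "dy": 0, "dz": 0, "turn": -1, "fingers": 0}, {"dx": 0, "dy": 0, "dz": 0, "turn": -1, "fingers": 0}, {"dx": 0, "dy": 0, "dz": 0, "turn": 0, "fingers": 0}]}}

```text
t: 9.8
position: [0.5493, 0.3253, 0.1313]
orientation: [3.141, 0.0, 2.135]
force: [-0.0, -0.8, -9.8]
opening: 0.0122
gripper_force: 25.0
```

```bash
python3 s.py
```

```text
{'t': 9.8, 'position': [0.5493, 0.3253, 0.1313], 'orientation': [3.1413, 0.0001, 2.1347], 'force': [-0.048, -0.7578, -9.8395], 'wrist_torque': [0.0801, -0.0444, -0.0243], 'opening': 0.0122} -0.123
```

Emit:
{"op": "send_rows", "data": {"motion": [{"dx": 0, "dy": 0, "dz": 0, "turn": -1, "fingers": 0}, {"dx": 0, "dy": 0, "dz": 0, "turn": -1, "fingers": 0}, {"dx": 0, "dy": 0, "dz": 0, "turn": 0, "fingers": 0}]}}

```text
t: 10.1
position: [0.5493, 0.3254, 0.1313]
orientation: [3.141, 0.0, 2.1]
force: [0.5, -1.0, -10.7]
opening: 0.012
gripper_force: 25.0
```

```bash
python3 s.py
```

```text
{'t': 10.1, 'position': [0.5493, 0.3254, 0.1313], 'orientation': [3.1412, 0.0001, 2.0998], 'force': [0.4984, -0.9753, -10.6603], 'wrist_torque': [0.1069, -0.3595, -0.0437], 'opening': 0.012} -0.088
```

Emit:
{"op": "send_rows", "data": {"motion": [{"dx": 0, "dy": -0.0002, "dz": 0, "turn": -1, "fingers": 0}, {"dx": 0, "dy": 0, "dz": 0, "turn": -1, "fingers": 0}, {"dx": 0, "dy": 0, "dz": 0, "turn": 0, "fingers": 0}]}}

```text
t: 10.4
position: [0.5493, 0.3253, 0.1314]
orientation: [3.141, -0.0, 2.065]
force: [2.6, 1.5, -10.1]
opening: 0.0115
gripper_force: 25.0
```

```bash
python3 s.py
```

```text
{'t': 10.4, 'position': [0.5493, 0.3253, 0.1314], 'orientation': [3.1409, -0.0001, 2.0649], 'force': [2.5765, 1.4914, -10.149], 'wrist_torque': [0.526, -0.644, -0.0021], 'opening': 0.0115} -0.053
```

Turned 0.926 rad, no stop yet.

Emit:
{"op": "send_rows", "data": {"motion": [{"dx": 0.0005, "dy": 0.0002, "dz": 0, "turn": -1, "fingers": 0}, {"dx": 0, "dy": 0, "dz": 0, "turn": -1, "fingers": 0}, {"dx": 0, "dy": 0, "dz": 0, "turn": 0, "fingers": 0}]}}

```text
t: 10.7
position: [0.5496, 0.3254, 0.1312]
orientation: [-3.142, -0.0, 2.03]
force: [1.0, 2.1, -11.0]
opening: 0.0121
gripper_force: 25.0
```

```bash
python3 s.py
```

```text
{'t': 10.7, 'position': [0.5496, 0.3254, 0.1312], 'orientation': [-3.1416, -0.0001, 2.03], 'force': [0.9518, 2.0669, -11.0426], 'wrist_torque': [0.5395, -0.394, -0.0059], 'opening': 0.0121} -0.018
```

Emit:
{"op": "send_rows", "data": {"motion": [{"dx": 0.0002, "dy": 0.0003, "dz": 0, "turn": -1, "fingers": 0}, {"dx": 0, "dy": 0, "dz": 0, "turn": -1, "fingers": 0}, {"dx": 0, "dy": 0, "dz": 0, "turn": 0, "fingers": 0}]}}

```text
t: 11.0
position: [0.5498, 0.3256, 0.1312]
orientation: [-3.141, 0.0, 1.995]
force: [0.7, 0.0, -10.6]
opening: 0.0114
gripper_force: 25.0
```

```bash
python3 s.py
```

```text
{'t': 11.0, 'position': [0.5498, 0.3256, 0.1312], 'orientation': [-3.1414, 0.0001, 1.9951], 'force': [0.6947, 0.0003, -10.6434], 'wrist_torque': [0.2462, -0.3612, 0.0087], 'opening': 0.0114} 0.017
```

Emit:
{"op": "send_rows", "data": {"motion": [{"dx": 0, "dy": 0, "dz": 0, "turn": -1, "fingers": 0}, {"dx": 0, "dy": 0, "dz": 0, "turn": -1, "fingers": 0}, {"dx": 0, "dy": 0, "dz": 0, "turn": 0, "fingers": 0}]}}

```text
t: 11.3
position: [0.5498, 0.3256, 0.1312]
orientation: [-3.142, 0.0, 1.96]
force: [0.8, 0.5, -10.9]
opening: 0.012
gripper_force: 25.0
```

```bash
python3 s.py
```

```text
{'t': 11.3, 'position': [0.5498, 0.3256, 0.1312], 'orientation': [-3.1416, 0.0, 1.9602], 'force': [0.8191, 0.4627, -10.8905], 'wrist_torque': [0.1747, -0.4032, 0.0255], 'opening': 0.012} 0.052
```

Emit:
{"op": "send_rows", "data": {"motion": [{"dx": 0, "dy": 0, "dz": 0, "turn": -1, "fingers": 0}, {"dx": 0, "dy": 0, "dz": 0, "turn": -1, "fingers": 0}, {"dx": 0, "dy": 0, "dz": 0, "turn": 0, "fingers": 0}]}}

```text
t: 11.6
position: [0.5499, 0.3257, 0.1313]
orientation: [3.141, 0.0, 1.925]
force: [1.2, 0.8, -10.4]
opening: 0.0118
gripper_force: 25.0
```

```bash
python3 s.py
```

```text
{'t': 11.6, 'position': [0.5499, 0.3257, 0.1313], 'orientation': [3.1414, 0.0, 1.9253], 'force': [1.2326, 0.7933, -10.4091], 'wrist_torque': [0.1701, -0.5519, 0.0317], 'opening': 0.0118} 0.087
```

Emit:
{"op": "send_rows", "data": {"motion": [{"dx": 0.0002, "dy": 0.0001, "dz": 0, "turn": -1, "fingers": 0}, {"dx": 0, "dy": 0, "dz": 0, "turn": -1, "fingers": 0}, {"dx": 0, "dy": 0, "dz": 0, "turn": 0, "fingers": 0}]}}

```text
t: 11.9
position: [0.55, 0.3258, 0.1312]
orientation: [3.142, 0.0, 1.89]
force: [1.4, -0.5, -10.9]
opening: 0.012
gripper_force: 25.0
```

```bash
python3 s.py
```

```text
{'t': 11.9, 'position': [0.55, 0.3258, 0.1312], 'orientation': [3.1415, 0.0, 1.8904], 'force': [1.4488, -0.5288, -10.8759], 'wrist_torque': [0.0512, -0.5573, 0.0329], 'opening': 0.012} 0.122
```

Emit:
{"op": "send_rows", "data": {"motion": [{"dx": 0.0002, "dy": 0, "dz": 0, "turn": -1, "fingers": 0}, {"dx": 0, "dy": 0, "dz": 0, "turn": -1, "fingers": 0}, {"dx": 0, "dy": 0, "dz": 0, "turn": 0, "fingers": 0}]}}

```text
t: 12.2
position: [0.5502, 0.3257, 0.1312]
orientation: [-3.142, -0.0, 1.855]
force: [0.5, 0.2, -10.5]
opening: 0.0117
gripper_force: 25.0
```

```bash
python3 s.py
```

```text
{'t': 12.2, 'position': [0.5502, 0.3257, 0.1312], 'orientation': [-3.1416, -0.0, 1.8555], 'force': [0.5021, 0.2095, -10.4678], 'wrist_torque': [0.1096, -0.4558, -0.0012], 'opening': 0.0117} 0.157
```

Emit:
{"op": "send_rows", "data": {"motion": [{"dx": 0, "dy": 0, "dz": 0, "turn": -1, "fingers": 0}, {"dx": 0, "dy": 0, "dz": 0, "turn": -1, "fingers": 0}, {"dx": 0, "dy": 0, "dz": 0, "turn": 0, "fingers": 0}]}}

```text
t: 12.5
position: [0.5503, 0.3258, 0.1312]
orientation: [3.141, 0.0, 1.821]
force: [2.0, 0.3, -10.9]
opening: 0.0118
gripper_force: 25.0
```

```bash
python3 s.py
```

```text
{'t': 12.5, 'position': [0.5503, 0.3258, 0.1312], 'orientation': [3.1414, 0.0, 1.8206], 'force': [2.0487, 0.3237, -10.9285], 'wrist_torque': [0.205, -0.6759, 0.0734], 'opening': 0.0118} 0.191
```

Emit:
{"op": "send_rows", "data": {"motion": [{"dx": 0.0002, "dy": 0, "dz": 0, "turn": -1, "fingers": 0}, {"dx": 0, "dy": 0, "dz": 0, "turn": 0, "fingers": 0}]}}

```text
t: 12.7
position: [0.5504, 0.3258, 0.1312]
orientation: [-3.142, -0.0, 1.803]
force: [1.9, 0.2, -10.7]
opening: 0.0114
gripper_force: 25.0
```

```bash
python3 s.py
```

```text
{'t': 12.7, 'position': [0.5504, 0.3258, 0.1312], 'orientation': [-3.1416, -0.0, 1.8033], 'force': [1.9329, 0.1919, -10.7471], 'wrist_torque': [0.2675, -0.494, 0.1684], 'opening': 0.0114} 0.209
```

Emit:
{"op": "send_rows", "data": {"motion": [{"dx": 0, "dy": 0, "dz": 0, "turn": 2, "fingers": 0}, {"dx": -0.0001, "dy": 0, "dz": 0, "turn": 1.9, "fingers": 0}, {"dx": 0, "dy": 0, "dz": -0.001, "turn": 0, "fingers": 0}, {"dx": 0, "dy": 0, "dz": 0, "turn": 0, "fingers": 0}]}}

```text
t: 13.1
position: [0.5502, 0.3257, 0.1301]
orientation: [-3.141, -0.0, 1.871]
force: [0.3, 0.7, -10.2]
opening: 0.0119
gripper_force: 25.0
```

Emit:
{"op": "send_rows", "data": {"motion": [{"dx": 0, "dy": 0, "dz": -0.001, "turn": 0, "fingers": 0}, {"dx": 0, "dy": 0, "dz": 0, "turn": 0, "fingers": 0}]}}

```text
t: 13.3
position: [0.5502, 0.3257, 0.129]
orientation: [-3.141, 0.0, 1.872]
force: [1.2, 0.3, -10.4]
opening: 0.0119
gripper_force: 25.0
```

```bash
python3 s.py
```

```text
{'t': 13.3, 'position': [0.5502, 0.3257, 0.129], 'orientation': [-3.1413, 0.0, 1.8717], 'force': [1.2414, 0.2959, -10.3568], 'wrist_torque': [0.1627, -0.2487, 0.0142], 'opening': 0.0119} 0.14
```

Emit:
{"op": "send_rows", "data": {"motion": [{"dx": 0, "dy": 0, "dz": -0.0007, "turn": 0, "fingers": 0}, {"dx": 0, "dy": 0, "dz": 0, "turn": 0, "fingers": 0}]}}

```text
t: 13.5
position: [0.5503, 0.3257, 0.1284]
orientation: [-3.141, -0.0, 1.872]
force: [0.8, 0.6, -10.1]
opening: 0.0121
gripper_force: 25.0
```

Emit:
{"op": "send_rows", "data": {"motion": [{"dx": 0, "dy": 0, "dz": -0.0005, "turn": 0, "fingers": 0}, {"dx": 0, "dy": 0, "dz": 0, "turn": 0, "fingers": 0}]}}

```text
t: 13.7
position: [0.5503, 0.3257, 0.128]
orientation: [-3.141, 0.0, 1.872]
force: [-0.4, 0.5, -9.5]
opening: 0.0118
gripper_force: 25.0
```

Emit:
{"op": "send_rows", "data": {"motion": [{"dx": 0, "dy": 0, "dz": -0.001, "turn": 0, "fingers": 0}, {"dx": 0, "dy": 0, "dz": 0, "turn": 0, "fingers": 0}]}}

```text
t: 13.9
position: [0.5503, 0.3258, 0.1269]
orientation: [-3.141, -0.0, 1.872]
force: [-0.2, -0.5, -9.9]
opening: 0.0116
gripper_force: 25.0
```

Emit:
{"op": "send_rows", "data": {"motion": [{"dx": 0, "dy": 0, "dz": -0.0005, "turn": 0, "fingers": 0}, {"dx": 0, "dy": 0, "dz": 0, "turn": 0, "fingers": 0}]}}

```text
t: 14.1
position: [0.5503, 0.3257, 0.1266]
orientation: [-3.141, -0.0, 1.872]
force: [-1.0, -0.3, -7.5]
opening: 0.0119
gripper_force: 25.0
```

```bash
python3 s.py
```

```text
{'t': 14.1, 'position': [0.5503, 0.3257, 0.1266], 'orientation': [-3.1415, -0.0, 1.8721], 'force': [-1.049, -0.3374, -7.4958], 'wrist_torque': [0.1346, 0.0968, -0.0378], 'opening': 0.0119} 0.14
```

Emit:
{"op": "send_rows", "data": {"motion": [{"dx": 0, "dy": 0, "dz": -0.0005, "turn": 0, "fingers": 0}, {"dx": 0, "dy": 0, "dz": 0, "turn": 0, "fingers": 0}]}}

```text
t: 14.3
position: [0.5503, 0.3258, 0.1264]
orientation: [3.141, -0.0, 1.872]
force: [-3.1, -0.9, -1.4]
opening: 0.0117
gripper_force: 25.0
```

```bash
python3 s.py
```

```text
{'t': 14.3, 'position': [0.5503, 0.3258, 0.1264], 'orientation': [3.1413, -0.0, 1.8722], 'force': [-3.1166, -0.9372, -1.3718], 'wrist_torque': [-0.1324, 0.5354, -0.0156], 'opening': 0.0117} 0.14
```

Emit:
{"op": "send_rows", "data": {"motion": [{"dx": 0, "dy": 0, "dz": 0, "turn": 0, "fingers": 15}, {"dx": 0, "dy": 0, "dz": 0, "turn": 0, "fingers": 25}, {"dx": 0, "dy": 0, "dz": 0, "turn": 0, "fingers": 40}, {"dx": 0, "dy": 0, "dz": 0, "turn": 0, "fingers": 45}, {"dx": 0, "dy": 0, "dz": 0, "turn": 0, "fingers": 45}]}}

```text
t: 14.8
position: [0.5504, 0.3258, 0.1261]
orientation: [3.141, -0.0, 1.872]
force: [0.2, -0.6, 0.6]
opening: 0.0403
gripper_force: 0.0
```

Emit:
{"op": "send_rows", "data": {"motion": [{"dx": 0, "dy": 0, "dz": 0.02, "turn": 0, "fingers": 45}, {"dx": 0, "dy": 0, "dz": 0.03, "turn": 0, "fingers": 45}, {"dx": 0, "dy": 0, "dz": 0.04, "turn": 0, "fingers": 45}, {"dx": 0, "dy": 0, "dz": 0, "turn": 0, "fingers": 45}, {"dx": 0, "dy": 0, "dz": 0, "turn": 0, "fingers": 45}]}}

```text
t: 15.3
position: [0.5507, 0.3259, 0.2169]
orientation: [3.14, -0.0, 1.872]
force: [-0.5, -0.5, -0.5]
opening: 0.0411
gripper_force: 0.0
```

```bash
python3 s.py; python3 - <<'E'
from h import *
a=viewer.get_image("scene")
cv2.imwrite("pics/d.png",cv2.resize(a["img"][115:225,185:295],None,fx=5,fy=5,interpolation=cv2.INTER_CUBIC)[:,:,::-1])
# button and handle from fresh picture
E
```

```text
{'t': 15.3, 'position': [0.5507, 0.3259, 0.2169], 'orientation': [3.1396, -0.0002, 1.8722], 'force': [-0.5143, -0.5278, -0.4824], 'wrist_torque': [0.0393, -0.1043, -0.0136], 'opening': 0.0411} 0.14
```

View pics/d.png

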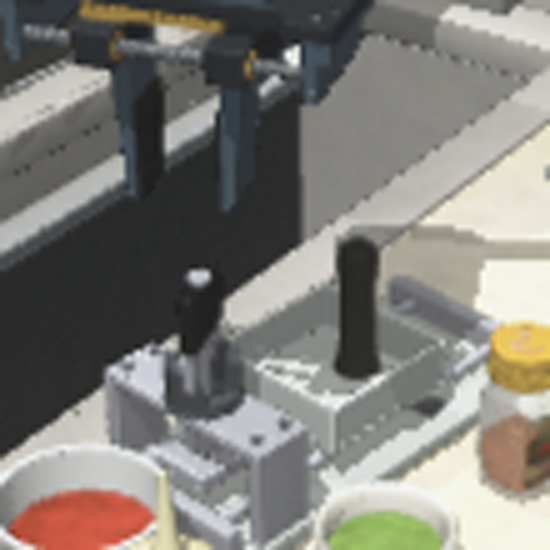

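Emit:
{"op": "send_rows", "data": {"motion": [{"dx": -0.0066, "dy": -0.043, "dz": 0, "turn": -8.5, "fingers": 65}, {"dx": -0.0066, "dy": -0.043, "dz": 0, "turn": -8.5, "fingers": 65}, {"dx": -0.0067, "dy": -0.043, "dz": 0, "turn": -8.5, "fingers": 65}, {"dx": 0, "dy": 0, "dz": 0, "turn": 0, "fingers": 65}, {"dx": 0, "dy": 0, "dz": 0, "turn": 0, "fingers": 65}], "grip_force": 5}}

```text
t: 15.85
position: [0.53, 0.1959, 0.2151]
orientation: [-3.14, 0.001, 1.426]
force: [0.8, 0.9, -0.4]
opening: 0.0594
gripper_force: 0.0
```

Emit:
{"op": "send_rows", "data": {"motion": [{"dx": 0, "dy": 0, "dz": -0.03, "turn": 0, "fingers": 65}, {"dx": 0, "dy": 0, "dz": -0.03, "turn": 0, "fingers": 65}, {"dx": 0, "dy": 0, "dz": 0, "turn": 0, "fingers": 65}]}}

```text
t: 16.15
position: [0.5281, 0.1971, 0.1523]
orientation: [-3.135, 0.002, 1.429]
force: [-0.6, 0.5, 0.3]
opening: 0.0594
gripper_force: 0.0
```

```bash
python3 s.py; python3 - <<'E'
from h import *
a=viewer.get_image("scene")
cv2.imwrite("pics/e.png",cv2.resize(a["img"][115:225,200:310],None,fx=5,fy=5,interpolation=cv2.INTER_CUBIC)[:,:,::-1])
E
```

```text
{'t': 16.15, 'position': [0.5281, 0.1971, 0.1523], 'orientation': [-3.1354, 0.0024, 1.4293], 'force': [-0.6381, 0.4892, 0.2658], 'wrist_torque': [-0.0629, -0.0554, 0.0442], 'opening': 0.0594} 0.393
```

View pics/e.png

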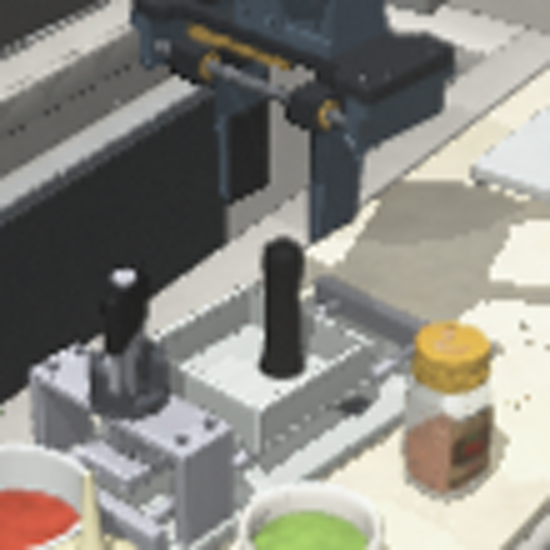

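Emit:
{"op": "send_rows", "data": {"motion": [{"dx": 0.001, "dy": 0, "dz": -0.03, "turn": 0, "fingers": 65}, {"dx": 0.001, "dy": 0, "dz": -0.031, "turn": 0, "fingers": 65}, {"dx": 0, "dy": 0, "dz": 0, "turn": 0, "fingers": 45}, {"dx": 0, "dy": 0, "dz": 0, "turn": 0, "fingers": 35}, {"dx": 0, "dy": 0, "dz": 0, "turn": 0, "fingers": 30}]}}

```text
t: 16.7
position: [0.5335, 0.1973, 0.097]
orientation: [3.139, -0.001, 1.428]
force: [0.0, 0.4, 0.7]
opening: 0.0381
gripper_force: 0.0
```

Emit:
{"op": "send_rows", "data": {"motion": [{"dx": 0, "dy": 0, "dz": 0, "turn": 0, "fingers": 20}, {"dx": 0, "dy": 0, "dz": 0, "turn": 0, "fingers": 20}, {"dx": 0, "dy": 0, "dz": 0, "turn": 0, "fingers": 20}]}}

```text
t: 17.0
position: [0.5339, 0.1969, 0.0963]
orientation: [3.138, -0.001, 1.427]
force: [4.0, -1.1, 6.3]
opening: 0.0239
gripper_force: 5.0
```

Emit:
{"op": "send_rows", "data": {"motion": [{"dx": 0.0005, "dy": 0, "dz": 0.0003, "turn": 0, "fingers": 10}, {"dx": -0.0012, "dy": -0.008, "dz": 0, "turn": 0, "fingers": 10}, {"dx": -0.0015, "dy": -0.01, "dz": 0, "turn": 0, "fingers": 10}, {"dx": -0.0015, "dy": -0.01, "dz": 0, "turn": 0, "fingers": 10}, {"dx": 0, "dy": 0, "dz": 0, "turn": 0, "fingers": 10}], "grip_force": 15}}

```text
t: 17.5
position: [0.5299, 0.1678, 0.0964]
orientation: [3.139, -0.001, 1.427]
force: [5.3, -2.9, 6.2]
opening: 0.0233
gripper_force: 15.0
```

Emit:
{"op": "send_rows", "data": {"motion": [{"dx": -0.0005, "dy": -0.01, "dz": 0, "turn": 0, "fingers": 10}, {"dx": -0.0012, "dy": -0.01, "dz": 0, "turn": 0, "fingers": 10}, {"dx": -0.0015, "dy": -0.01, "dz": 0, "turn": 0, "fingers": 10}, {"dx": 0, "dy": 0, "dz": 0, "turn": 0, "fingers": 10}]}}

```text
t: 17.9
position: [0.5257, 0.1378, 0.0962]
orientation: [3.141, -0.0, 1.427]
force: [-1.4, -1.7, 11.2]
opening: 0.0236
gripper_force: 15.0
```

Emit:
{"op": "send_rows", "data": {"motion": [{"dx": -0.0005, "dy": -0.003, "dz": 0, "turn": 0, "fingers": 10}, {"dx": -0.0003, "dy": -0.002, "dz": 0, "turn": 0, "fingers": 10}, {"dx": 0, "dy": 0, "dz": 0, "turn": 0, "fingers": 10}]}}

```text
t: 18.2
position: [0.5252, 0.1336, 0.0963]
orientation: [3.14, -0.001, 1.427]
force: [-0.2, -1.0, 10.2]
opening: 0.0236
gripper_force: 15.0
```

Emit:
{"op": "send_rows", "data": {"motion": [{"dx": -0.0002, "dy": -0.0015, "dz": 0, "turn": 0, "fingers": 10}, {"dx": 0, "dy": 0, "dz": 0, "turn": 0, "fingers": 10}]}}

```text
t: 18.4
position: [0.525, 0.1322, 0.0962]
orientation: [3.14, -0.001, 1.427]
force: [-0.5, 1.5, 11.2]
opening: 0.0236
gripper_force: 15.0
```

Emit:
{"op": "send_rows", "data": {"motion": [{"dx": -0.0002, "dy": -0.001, "dz": 0, "turn": 0, "fingers": 10}, {"dx": 0, "dy": 0, "dz": 0, "turn": 0, "fingers": 10}]}}

```text
t: 18.6
position: [0.525, 0.1319, 0.0963]
orientation: [3.14, -0.002, 1.427]
force: [1.1, 6.8, 9.2]
opening: 0.0233
gripper_force: 15.0
```

At the end stop. Release and rise.

Emit:
{"op": "send_rows", "data": {"motion": [{"dx": 0, "dy": 0.0008, "dz": 0, "turn": 0, "fingers": 10}, {"dx": 0, "dy": 0, "dz": 0, "turn": 0, "fingers": 30}, {"dx": 0, "dy": 0, "dz": 0, "turn": 0, "fingers": 50}, {"dx": 0, "dy": 0, "dz": 0, "turn": 0, "fingers": 60}, {"dx": 0, "dy": 0, "dz": 0, "turn": 0, "fingers": 60}]}}

```text
t: 19.1
position: [0.5241, 0.132, 0.0952]
orientation: [-3.141, 0.0, 1.427]
force: [0.0, -0.6, -0.2]
opening: 0.0488
gripper_force: 0.0
```

Emit:
{"op": "send_rows", "data": {"motion": [{"dx": 0, "dy": 0, "dz": 0.02, "turn": 0, "fingers": 60}, {"dx": 0, "dy": 0, "dz": 0.03, "turn": 0, "fingers": 60}, {"dx": 0, "dy": 0, "dz": 0.03, "turn": 0, "fingers": 60}, {"dx": 0, "dy": 0, "dz": 0, "turn": 0, "fingers": 60}, {"dx": 0, "dy": 0, "dz": 0, "turn": 0, "fingers": 60}]}}

```text
t: 19.6
position: [0.5244, 0.1321, 0.1756]
orientation: [3.141, -0.0, 1.427]
force: [-0.3, 0.5, -0.2]
opening: 0.055
gripper_force: 0.0
```

```bash
python3 s.py; python3 - <<'E'
from h import *
a=viewer.get_image("scene")
cv2.imwrite("pics/f.png",cv2.resize(a["img"][115:225,200:310],None,fx=5,fy=5,interpolation=cv2.INTER_CUBIC)[:,:,::-1])
E
```

```text
{'t': 19.6, 'position': [0.5244, 0.1321, 0.1756], 'orientation': [3.1407, -0.0003, 1.4272], 'force': [-0.2601, 0.4839, -0.2477], 'wrist_torque': [-0.0215, -0.0549, 0.0353], 'opening': 0.055} 0.28
```

View pics/f.png

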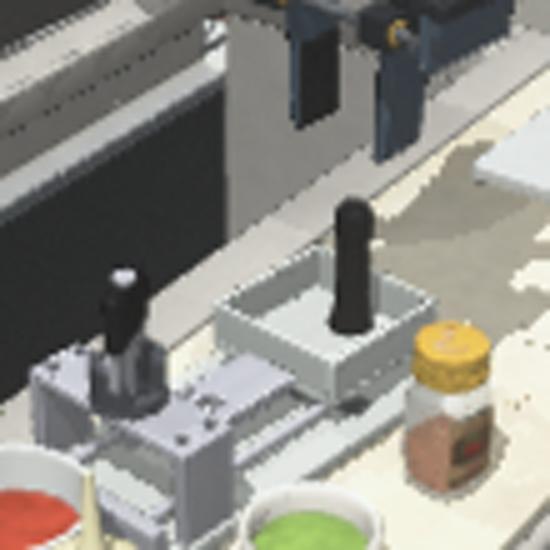

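The picture shows the carriage slid out with its handle at (352,210). The knob is still raised and turned, with its button at (124,277), and the gripper is clear of both.

```bash
python3 -c "
from station import ctrl
print(ctrl.close_job())"
```

```text
the job is handed in; nothing more can be done
None
```

The plunger is parked in its rest notch and the carriage is out at its end stop; the gripper let go of both, the bystanders in view looked undisturbed, and I handed the job in at about 20 s (no verdict was returned).

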